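# Reset the tripped output of a lamp test supply

### The arm

A 6-joint arm with a two-finger parallel gripper is mounted at the origin on the work surface; the furniture and walls round the work are solid. World frame = base frame: x ahead of the robot, y to its left, z up, the work surface at z = 0. Lengths are in m, angles in rad, forces in N, time in s.
With the tool pointing down it reaches from about 0.3 to 0.825 m from the base axis. Payload 5.4 kg.
Tool frame: the origin (TCP) lies at the very end of the fingers, on their centre line; the grasp point (between the pads) lies 19 mm behind it; z points along the fingers, x is the direction in which the jaws open and shut, and the axes are right-handed (so a half turn about z gives the same grasp; the last joint's range is limited). The gripper opens to 92 mm and grips with 3 to 60 N. Pads are 20 mm wide; open, the fingers measure 128 mm over their backs; the gripper's body (75 mm by 189 mm) begins 69 mm behind the grasp point.
Start: joints at [-1.544, 0.158, 1.597, -0, 1.386, -0.21], TCP at [0.135, -0.559, 0.183] pointing down, gripper open.
Joint ranges: [-2.91, 2.91], [-0.94, 2.29], [0.18, 2.7], [-1.29, 4.43], [0.17, 2.64], [-3, 3]. Speed limits (rad/s): [2.57, 2.57, 3.14, 3.14, 3.14, 3.14].

### API

Orientations are given as a rotation vector (axis times angle).
In Python, from workcell import bot gives the robot as it stands. Calls block until the motion is done:
- bot.goto(position, orientation): joint-space move of the TCP to a pose.
- bot.line_to(position, rot=None, max_speed=0.15): straight line of the TCP; rot=None keeps the orientation; max_speed is the mean speed in m/s.
- bot.set_joints(angles): joint-space move.
- bot.set_gripper(opening, newtons=None): opening from 0.0 (shut) to 1.0 (fully open); newtons is the grip in N (None keeps the last); returns when the fingers have stopped.
- bot.hold(seconds).
- bot.inverse_kinematics(position, orientation): joint angles nearest the present ones, or None.
- bot.read_camera(name): name is "scene" or "side" or "wrist"; returns a dict with "pixels" (480x640x3 uint8, blue, green, red), "fx", "fy", "cx", "cy" (pixels), "R" (3x3) and "t" (3): a world point X has camera coordinates R X + t. Camera axes: x right, y down, z forward; pixel columns grow to the right and rows downward; lengths in m; the calibration is good to about 2 mm. A picture is of the moment at which its call begins. There is no depth.
A pose or a line that the arm cannot do raises bot.MotionError and nothing moves.
- bot.job_done(): hands the job in, once; it reports no verdict.
Readings, each from a call of its own:
- bot.current_clock(): time.
- bot.current_joints(): joint angles.
- bot.current_joint_vel(): joint speeds.
- bot.current_effort(): joint torques, N m.
- bot.current_ee_pos(): TCP position.
- bot.current_tool_rot(): TCP orientation.
- bot.current_contact_force(): force on the tool from outside, world axes, zero at the start.
- bot.current_ft_torque(): the same for the moment, N m.
- bot.current_opening(): opening from 0.0 (shut) to 1.0 (fully open).
Only numpy, scipy, OpenCV 4.12 (cv2) and the standard library are available. Lean on these libraries where they do the work, as an engineer would, in place of code of your own. Each camera call takes 0.05 s, during which the arm holds its last target.

### The job

One of the three outputs of the lamp test supply has tripped: its flag shows red and its blue reset key has popped up in its well. With the fingertips push that output's toggle switch to off (towards the robot), press the key down in the well until it latches, then push the same switch back on. Leave the other two outputs alone, and do not shift or pick up the things lying around.

Things in the scene. Friction and masses are not known exactly. Their poses are not given: they have to be found in the camera images.
- feeder_trip: the tripped output module (red flag), one of three alike output modules (180 x 64 x 62 mm) side by side, 2 mm apart, across a low steel rack; origin at the centre of its underside, x away from the robot along the module, z up; its dark face is at z = 62 mm. At y = 0: toggle pivot x = -52 mm, well x = +25 mm, flag window x = +61 mm; two 16 mm tall terminals at x = +80 mm
- trip_well (a point): centre of the mouth of the tripped module's well, at the height of the dark face; axes as the module's (x away from the robot along the module, z up). The well is a round hole 50 mm wide and 30 mm deep, with an aluminium rim 59 mm outside that stands 2.5 mm above the face
- trip_reset_top (a point): centre of the top of the blue reset key (round cap 26 mm wide, on the well's axis): 16 mm below the face when popped up (tripped), 24 mm below it when home. It moves straight down
- trip_reset (a joint): travel of the reset key: 0 = popped up (tripped, as it starts), 0.008 m = home. It snaps over half-way: pressed past 4 mm it goes on down and stays latched, pressed less it comes back up. It takes about 3 N, then meets a hard stop; nothing in the task calls for more than 10 N
- trip_switch (a joint): angle of the tripped module's toggle switch: 0 = on (leaning 24 degrees away from the robot, as it starts), 0.84 rad = off (leaning 24 degrees towards the robot). It snaps over at 0.42 (upright) with under 1 N at its tip and stays on the side it falls to
- trip_switch_pivot (a point): hinge point of that toggle, 2 mm above the dark face; the hinge runs along the module's y. Round the pivot a nut 19 mm wide stands 6 mm above the face
- trip_switch_tip (a point): tip of that toggle, a steel bat 36 mm long from the pivot, tapering from 6 mm thick at the foot to 10 mm at the tip; moves with it (when on it lies 15 mm beyond the pivot and 33 mm above it)
- feeder_b: a sound output module (green flag, key home, switch on), one of three alike output modules (180 x 64 x 62 mm) side by side, 2 mm apart, across a low steel rack; origin at the centre of its underside, x away from the robot along the module, z up; its dark face is at z = 62 mm
- feeder_c: the other sound output module (green flag, key home, switch on), same size and layout
- b_switch (a joint): toggle of module feeder_b: 0 = on, 0.84 rad = off; must stay on
- c_switch (a joint): toggle of module feeder_c: 0 = on, 0.84 rad = off; must stay on
- b_reset: blue reset key of module feeder_b, already home and fixed; origin at the centre of its cap's top, in its well 24 mm below the face
- c_reset: blue reset key of module feeder_c, already home and fixed; origin as for feeder_b
- rack: the steel tray that carries the modules, 190 x 208 mm, 60 mm high at the cheeks, with a bar grip 46 mm high on each side (244 mm overall), fixed on the board; origin on the board under its centre, x as the modules'. The modules' undersides are 10 mm above that, so their faces are 72 mm above it
- board: plywood board, 340 x 600 mm, on battens, fixed; its top, on which the rack stands, is 34 mm above the table; origin on the table under its centre
- dust_brush: small dust brush with green handle, 177 mm long, 12 mm thick, lying on the left of the board; origin under its middle
- glue_bottle: white glue bottle with red tip, 34 mm wide, 100 mm tall, standing at the far left of the board; origin under its middle
- lamp_module_1: lamp strip with three chips, 102 x 15 x 8 mm, lying on the board left of the rack; origin under its middle
- lamp_module_2: second lamp strip, same size, lying on the board left of the rack
- brass_l: brass angle-shaped sign letter, 200 x 98 x 36 mm, lying to the right
- letter_10: small T-shaped sign letter, black with white face, 50 x 43 x 16 mm, lying to the left

How it is judged:
By the outcome, as a careful person would: the job done as asked, in the order asked, and still so for the second after the job is handed in, with the robot touching nothing.
It also fails if it takes over 42 s, if anything falls off the work surface, if the arm or the gripper's body presses on something with over 40 N, if the wrist force passes 120 N, or if a joint passes its speed limit or range.

## Working session

There is one attempt and no reset: what is moved stays moved. The work goes in short steps, each a Python script; the robot and the scene stay as the last script left them, time stands still between calls to the robot, and variables do not carry over. Pictures are saved under pics/ and viewed, and the job is handed in when it is done.

```bash
mkdir -p pics; ls
python3 - <<'E'
from workcell import bot
import cv2,numpy as np
for n in ["scene","side","wrist"]:
    c=bot.read_camera(n); cv2.imwrite(f"pics/{n}0.png",c["pixels"])
    print(n,c["fx"],c["fy"],c["cx"],c["cy"],np.round(c["R"],4).tolist(),np.round(c["t"],4).tolist())
print(bot.current_clock(),bot.current_tool_rot(),bot.current_opening(),bot.current_contact_force())
E
```

```text
pics
scene 586.5648347888856 586.5648347888856 318.6743744918127 241.43888556765384 [[-0.5775, -0.8164, 0.0072], [-0.6006, 0.4188, -0.6811], [0.553, -0.3977, -0.7322]] [0.2965, 0.4043, 1.5135]
side 534.7423273898725 534.7423273898725 318.34725774169686 246.98180262889895 [[-0.8181, -0.5749, 0.012], [-0.3917, 0.542, -0.7435], [0.4209, -0.613, -0.6687]] [0.4487, 0.274, 1.2146]
wrist 396.1982651402881 396.1982651402881 318.5090651544763 232.11738411811496 [[0.2357, -0.9718, -0.0016], [-0.9392, -0.2283, 0.2563], [-0.2495, -0.0589, -0.9666]] [-0.5731, -0.0294, 0.3898]
0.15 [-2.46743059e+00  1.94273996e+00  1.49297146e-03] 1.0009237809839706 [-0.14021395 -0.73227215 -1.00281418]
```

View pics/scene0.png

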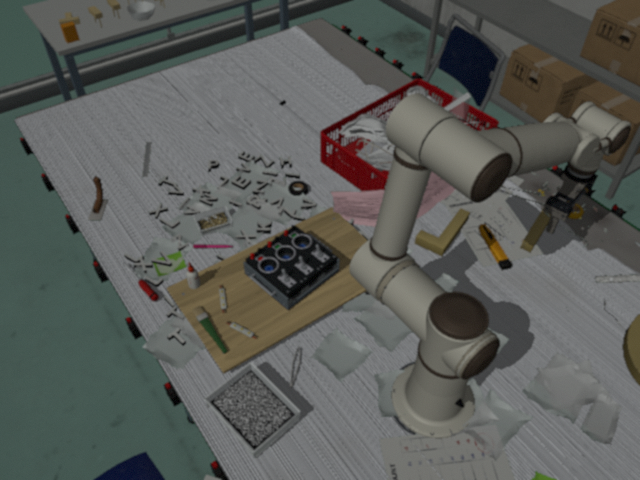

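View pics/side0.png

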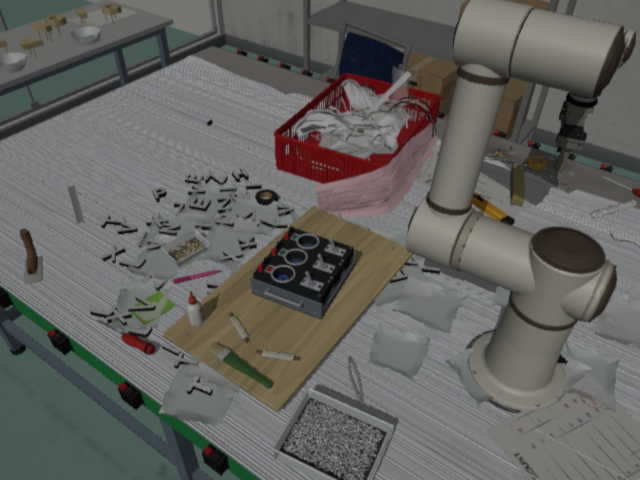

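View pics/wrist0.png

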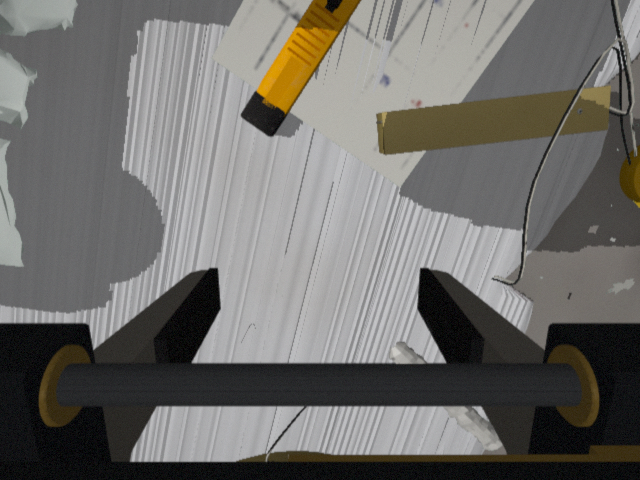

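Enlarge the rack in both fixed views.

Run:
```python
import cv2
a=cv2.imread("pics/scene0.png")[215:315,235:350]; cv2.imwrite("pics/scene0c.png",cv2.resize(a,None,fx=6,fy=6,interpolation=2)[:600,:800])
a=cv2.imread("pics/side0.png")[220:320,245:360]; cv2.imwrite("pics/side0c.png",cv2.resize(a,None,fx=6,fy=6,interpolation=2))
```

```text
(no output)
```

View pics/scene0c.png

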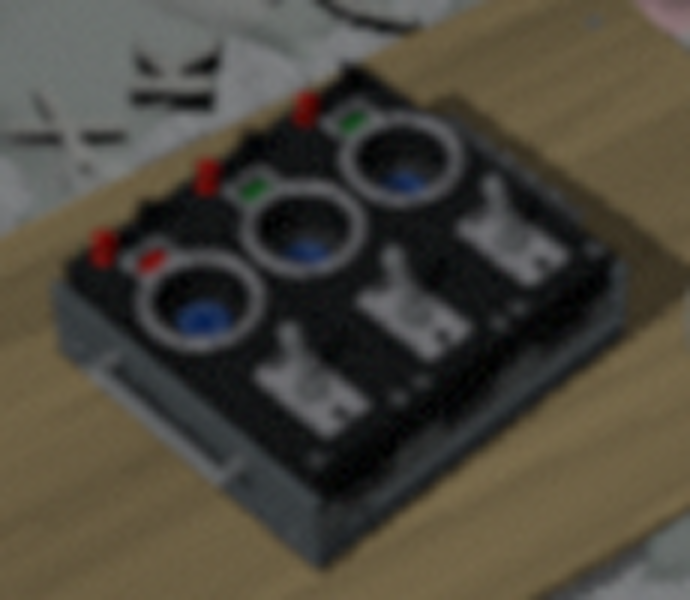

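View pics/side0c.png

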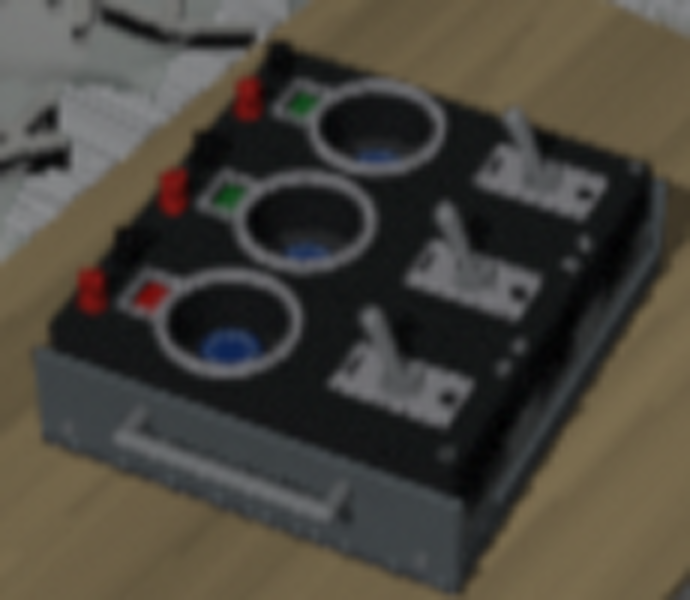

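```bash
cat > h.py <<'E'
import numpy as np, cv2
from workcell import bot
def P(c): return np.array(c["R"]),np.array(c["t"])
def ray(c,u,v):
    R,t=P(c); d=R.T@np.array([(u-c["cx"])/c["fx"],(v-c["cy"])/c["fy"],1]); return -R.T@t,d
def atz(c,u,v,z):
    o,d=ray(c,u,v); return o+d*(z-o[2])/d[2]
def proj(c,X):
    R,t=P(c); x=R@np.array(X)+t; return c["fx"]*x[0]/x[2]+c["cx"],c["fy"]*x[1]/x[2]+c["cy"]
def tri(cs,uvs):
    A=np.zeros((3,3));b=np.zeros(3)
    for c,(u,v) in zip(cs,uvs):
        o,d=ray(c,u,v); d/=np.linalg.norm(d); M=np.eye(3)-np.outer(d,d); A+=M;b+=M@o
    return np.linalg.solve(A,b)
E
python3 - <<'E'
from h import *
np.set_printoptions(precision=4,suppress=True)
cs=[bot.read_camera(n) for n in("scene","side")]
f=lambda p,o:((p[0]+.5)/6-.5+o[0],(p[1]+.5)/6-.5+o[1])
S=[(200,301),(304,227),(402,158)];D=[(229,324),(305,221),(378,128)]
for a,b in zip(S,D):
    p=f(a,(235,215));q=f(b,(245,220))
    print(atz(cs[0],*p,.1085),atz(cs[1],*q,.1085),tri(cs,[p,q]))
# switch tips (approx tops) & flags
print("tips")
for a,b in zip([(289,332),(394,257),(494,187)],[(372,318),(445,213),(515,118)]):
    print(tri(cs,[f(a,(235,215)),f(b,(245,220))]))
print("flags")
for a,b in zip([(152,261),(255,188),(353,122)],[(151,296),(230,195),(302,102)]):
    print(tri(cs,[f(a,(235,215)),f(b,(245,220))]))
E
```

```text
[0.5472 0.1547 0.1085] [0.5453 0.1546 0.1085] [0.5444 0.1561 0.111 ]
[0.5585 0.0883 0.1085] [0.5569 0.0888 0.1085] [0.5571 0.089  0.1093]
[0.5692 0.0236 0.1085] [0.5666 0.0242 0.1085] [0.5666 0.0251 0.1103]
tips
[0.4824 0.1446 0.141 ]
[0.4944 0.0783 0.1393]
[0.5043 0.0139 0.139 ]
flags
[0.5801 0.161  0.1099]
[0.5915 0.0951 0.1101]
[0.6024 0.0306 0.1097]
```

```bash
cat >> h.py <<'E'
from scipy.spatial.transform import Rotation as Ro
PSI=0.161; WELL=np.array([.546,.1548,.106])
def ax(psi=None):
    p=PSI if psi is None else psi
    return np.array([np.cos(p),np.sin(p),0]),np.array([-np.sin(p),np.cos(p),0])
def M(x,y,z):  # module coords relative to module origin y=0, z above face
    ex,ey=ax(); return WELL+(x-.025)*ex+y*ey+np.array([0,0,z])
def rot(s=1):
    ex,ey=ax(); xt=s*ey; zt=np.array([0,0,-1.]); return Ro.from_matrix(np.column_stack([xt,np.cross(zt,xt),zt])).as_rotvec()
E
python3 - <<'E'
from h import *
np.set_printoptions(precision=3,suppress=True)
print(atz(bot.read_camera("side"),325,215,0),atz(bot.read_camera("side"),275,178,0))
print(Ro.from_rotvec(bot.current_tool_rot()).as_matrix())
for s in(1,-1): print(s,bot.inverse_kinematics(M(-.02,0,.16),rot(s)))
print(bot.inverse_kinematics([.15,-.55,.38],bot.current_tool_rot()))
E
```

```text
[ 0.666 -0.203  0.   ] [ 0.91  -0.267  0.   ]
[[ 0.235 -0.972 -0.   ]
 [-0.972 -0.235  0.   ]
 [-0.    -0.    -1.   ]]
1 [ 0.055 -0.022  1.624 -0.     1.54  -1.677]
-1 [ 0.055 -0.022  1.624 -0.     1.54   1.465]
[-1.516  0.101  1.278 -0.     1.763 -0.182]
```

Run:
```python
from h import *
bot.line_to([.15,-.55,.36],max_speed=.25)
bot.set_gripper(0.0,10)
bot.goto(M(-.03,0,.17),rot(1))
c=bot.read_camera("wrist"); cv2.imwrite("pics/w1.png",c["pixels"])
print(bot.current_clock(),bot.current_ee_pos(),bot.current_opening())
for n,p in dict(well=M(.025,0,.0025),flag=M(.061,0,0),piv=M(-.052,0,.002),tip=M(-.037,0,.035),tcp=bot.current_ee_pos()).items(): print(n,np.round(proj(c,p),1))
```

```text
5.35 [0.49198046 0.14536194 0.27604494] 0.005429982524382124
well [318.  260.8]
flag [318.1 293.8]
piv [318.  182.4]
tip [318.  204.9]
tcp [316.3 265.3]
```

View pics/w1.png

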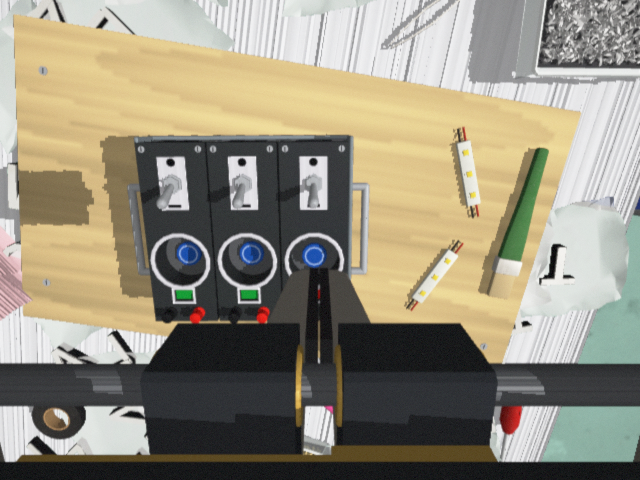

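Run:
```python
import cv2
a=cv2.imread("pics/w1.png")[130:290,240:370]; cv2.imwrite("pics/w1c.png",cv2.resize(a,None,fx=3.75,fy=3.75,interpolation=2))
a=cv2.imread("pics/w1.png")[130:330,130:360]; cv2.imwrite("pics/w1d.png",cv2.resize(a,None,fx=3,fy=3,interpolation=2))
```

```text
(no output)
```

View pics/w1d.png

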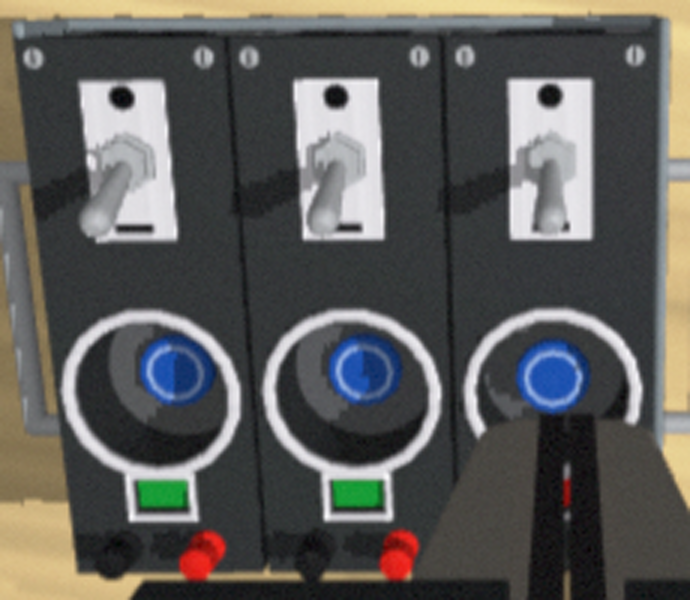

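```bash
sed -i 's/^PSI=.*/PSI=0.161; WELL=np.array([.546+.0005,.1548-.003,.106])/' h.py
python3 - <<'E'
from h import *
np.set_printoptions(precision=3,suppress=True)
bot.line_to(M(-.015,0,.06),max_speed=.2)
bot.line_to(M(-.015,0,.022),max_speed=.1)
print(bot.current_ee_pos(),M(-.015,0,.022),bot.current_contact_force())
c=bot.read_camera("wrist"); cv2.imwrite("pics/w2.png",c["pixels"])
bot.line_to(M(-.032,0,.022),max_speed=.06)
print(bot.current_contact_force())
bot.line_to(M(-.042,0,.022),max_speed=.06)
print(bot.current_contact_force())
for n in("side","wrist"):
    c=bot.read_camera(n);p=c["pixels"]
    cv2.imwrite(f"pics/{n}3.png",p if n=="wrist" else cv2.resize(p[190:320,245:400],None,fx=4.5,fy=4.5,interpolation=2))
print(bot.current_clock())
E
```

```text
[0.507 0.145 0.129] [0.507 0.145 0.128] [-0.134  0.025 -0.64 ]
[0.334 0.397 0.072]
[ 0.897 -0.254 -0.449]
7.4917
```

View pics/w2.png

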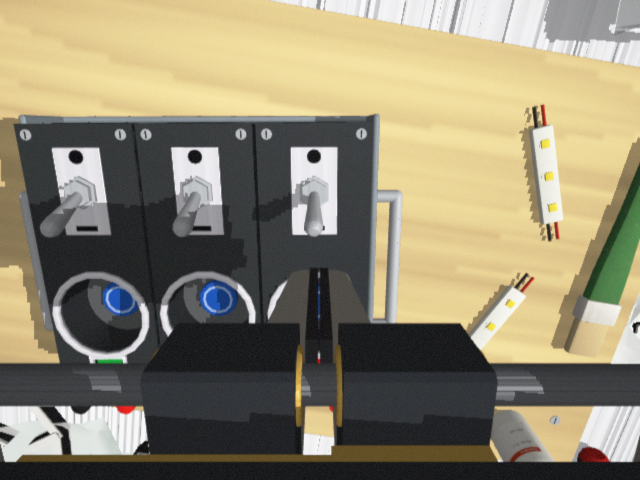

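View pics/wrist3.png

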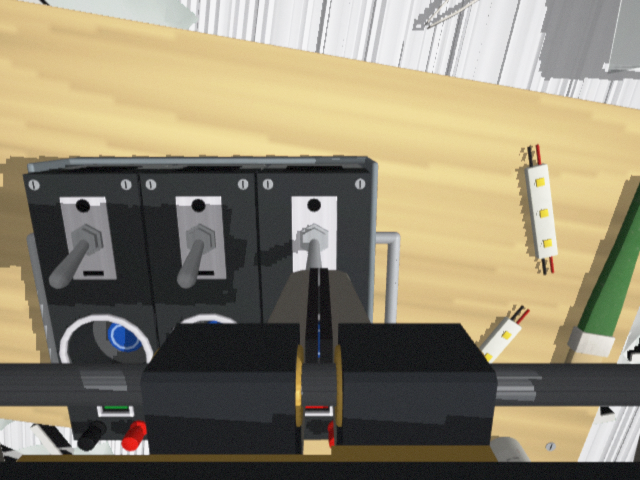

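View pics/side3.png

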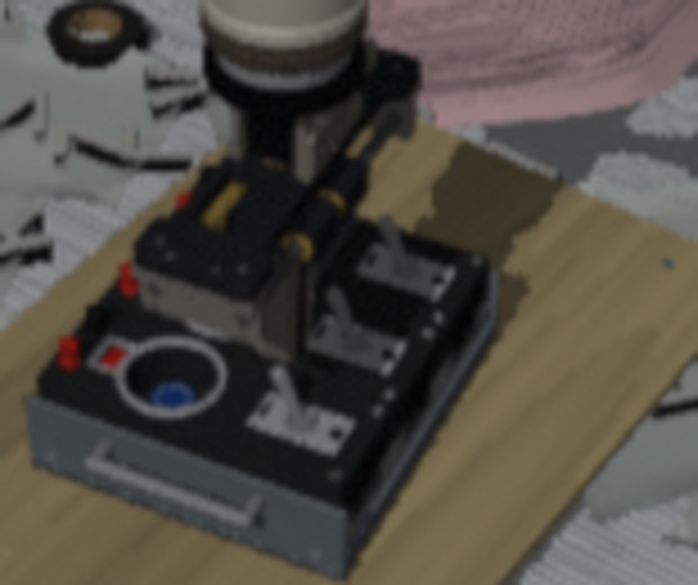

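Run:
```python
from h import *
np.set_printoptions(precision=3,suppress=True)
e=bot.current_ee_pos(); print(e, M(-.042,0,.022))
c=bot.read_camera("side")
g=lambda X:np.round((np.array(proj(c,X))-[245,190])*4.5)
print("tcp",g(e),"well",g(M(.025,0,.0025)),"tip on",g(M(-.037,0,.035)),"piv",g(M(-.052,0,.002)))
p=c["pixels"]; cv2.imwrite("pics/side4.png",cv2.resize(p[230:310,265:365],None,fx=7,fy=7,interpolation=2))
c=bot.read_camera("scene");p=c["pixels"]; print(np.array(proj(c,e)))
cv2.imwrite("pics/scene4.png",cv2.resize(p[215:315,235:350],None,fx=6,fy=6,interpolation=2)[:600,:800])
```

```text
[0.48  0.141 0.128] [0.48  0.141 0.128]
tcp [284. 386.] well [171. 372.] tip on [275. 365.] piv [301. 419.]
[284.422 272.988]
```

View pics/side4.png

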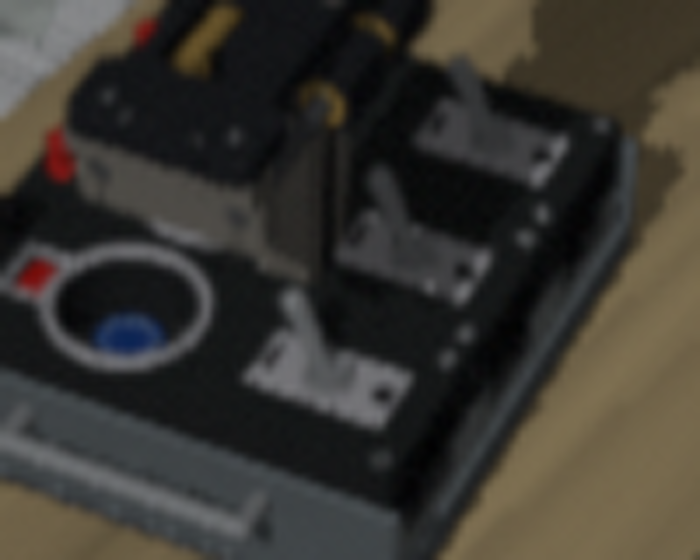

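View pics/scene4.png

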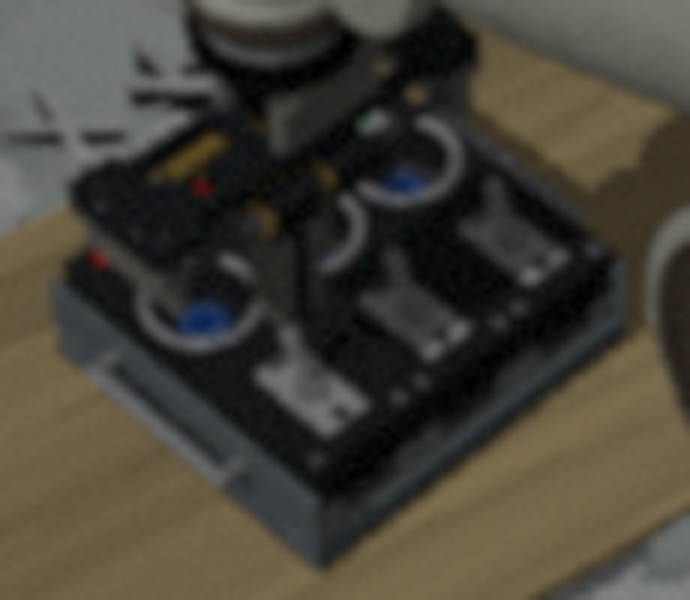

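Run:
```python
from h import *
np.set_printoptions(precision=4,suppress=True)
cs=[bot.read_camera(n) for n in("scene","side")]
e=bot.current_ee_pos()
for n,c,(u,v) in zip(("sc","si"),cs,((285,265),(309,268))):
    p=c["pixels"][v-25:v+25,u-30:u+30].astype(float); p=np.clip(255*(p/255)**.5,0,255).astype(np.uint8)
    cv2.imwrite(f"pics/{n}5.png",cv2.resize(p,None,fx=12,fy=12,interpolation=2))
    print(n,(np.array(proj(c,e))-[u-30,v-25]+.5)*12)
print(tri(cs,[(285,268),(310.7,269.3)]),e)
```

```text
sc [359.0544 402.0033]
si [354.689  399.5677]
[0.4722 0.143  0.1569] [0.4805 0.1411 0.128 ]
```

View pics/sc5.png

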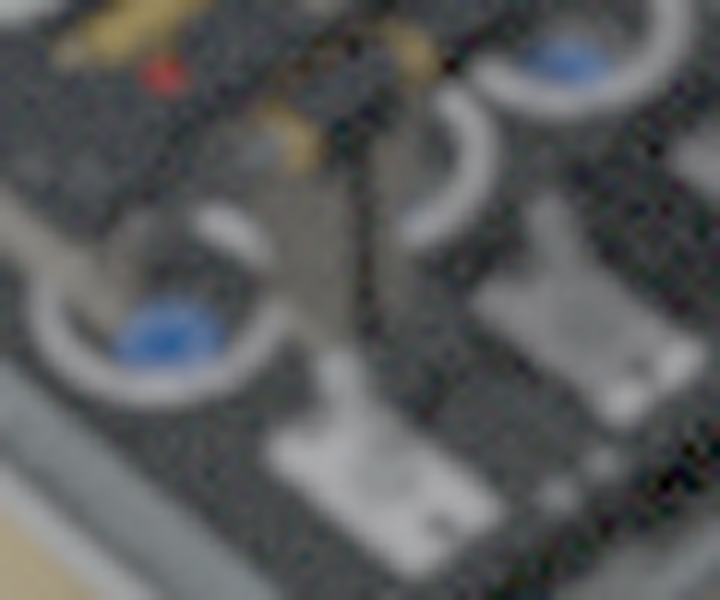

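View pics/si5.png

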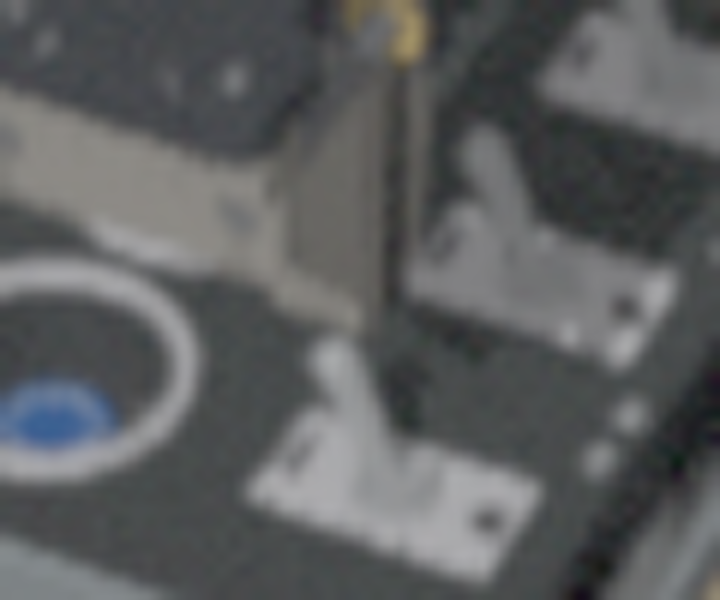

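Run:
```python
from h import *
np.set_printoptions(precision=1,suppress=True)
e=np.array(bot.current_ee_pos());ex,ey=ax()
for n,(u,v) in (("scene",(285,265)),("side",(309,268))):
    c=bot.read_camera(n)
    for z in(0,.01,.02):
        print(n,z,[(np.array(proj(c,e+a*ex+b*ey+[0,0,z]))-[u-30,v-25]+.5)*12 for a,b in((0,0),(-.01,.0),(-.01,.018),(-.01,-.018),(.01,.018))])
c=bot.read_camera("wrist")
for z in (0,.01,.02): print([np.array(proj(c,e+a*ex+b*ey+[0,0,z])) for a,b in((0,0),(-.01,.0),(-.01,.018),(-.01,-.018))])
p=c["pixels"][220:360,240:400]
cv2.imwrite("pics/w5.png",cv2.resize(p,None,fx=4,fy=4,interpolation=2))
print(bot.current_joints(), bot.current_contact_force())
```

```text
scene 0 [array([359.1, 402. ]), array([388.2, 425.9]), array([330.2, 468. ]), array([445.6, 384.2]), array([272.1, 419.9])]
scene 0.01 [array([357.5, 374.2]), array([386.8, 398.1]), array([328.5, 440.2]), array([444.4, 356.4]), array([270.2, 392. ])]
scene 0.02 [array([356. , 346.1]), array([385.4, 370. ]), array([326.8, 412.2]), array([443.3, 328.3]), array([268.2, 363.9])]
side 0 [array([354.7, 399.6]), array([400.9, 415.9]), array([359.1, 475.7]), array([441.8, 357.4]), array([266.3, 442.4])]
side 0.01 [array([354.6, 362.9]), array([401.1, 379.3]), array([359.1, 439. ]), array([442.2, 320.7]), array([265.8, 405.7])]
side 0.02 [array([354.6, 325.8]), array([401.3, 342.2]), array([359.1, 401.9]), array([442.7, 283.7]), array([265.2, 368.6])]
[array([316.3, 265.4]), array([316.3, 247.6]), array([350.2, 247.6]), array([282.4, 247.5])]
[array([316.2, 271.9]), array([316.2, 253.3]), array([351.7, 253.4]), array([280.6, 253.3])]
[array([316. , 279.1]), array([316. , 259.7]), array([353.4, 259.7]), array([278.7, 259.6])]
[ 0.   0.   1.9 -0.   1.3 -1.7] [-1.1  0.1 -0.4]
```

View pics/w5.png

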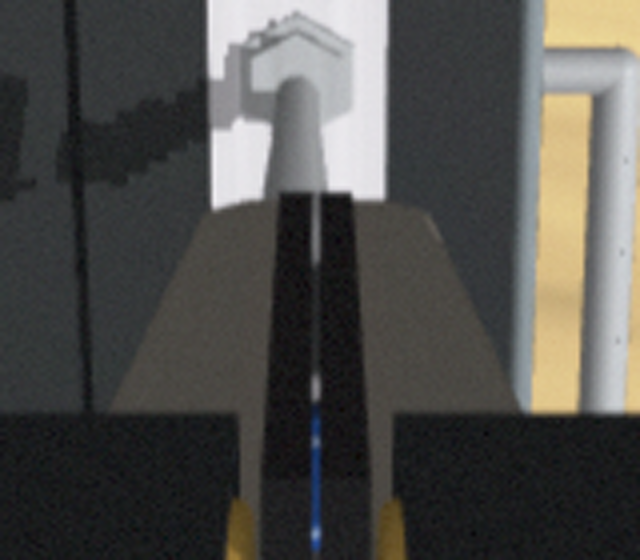

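Run:
```python
from h import *
np.set_printoptions(precision=4,suppress=True)
bot.line_to(M(-.014,0,.022),max_speed=.1)
bot.line_to(M(-.014,0,.008),max_speed=.05)
print(bot.current_contact_force(),bot.current_clock())
e=np.array(bot.current_ee_pos());ex,ey=ax()
for n,(u,v) in (("scene",(282,265)),("side",(305,268))):
    c=bot.read_camera(n)
    p=c["pixels"][v-25:v+25,u-30:u+30].astype(float); p=np.clip(255*(p/255)**.5,0,255).astype(np.uint8)
    cv2.imwrite(f"pics/{n}6.png",cv2.resize(p,None,fx=12,fy=12,interpolation=2))
    for z in(0,.02,.026):
        print(n,z,[np.round((np.array(proj(c,e+a*ex+b*ey+[0,0,z]))-[u-30,v-25]+.5)*12) for a,b in((0,0),(-.01,.0),(-.01,.014),(.01,.014))])
c=bot.read_camera("wrist"); cv2.imwrite("pics/w6.png",c["pixels"])
```

```text
[-0.7971  0.1126  1.0916] 8.7083
scene 0 [array([319., 378.]), array([347., 401.]), array([303., 433.]), array([246., 386.])]
scene 0.02 [array([315., 322.]), array([344., 346.]), array([299., 378.]), array([241., 331.])]
scene 0.026 [array([314., 306.]), array([343., 329.]), array([297., 361.]), array([240., 314.])]
side 0 [array([279., 408.]), array([324., 424.]), array([291., 470.]), array([200., 437.])]
side 0.02 [array([277., 336.]), array([323., 352.]), array([290., 397.]), array([198., 365.])]
side 0.026 [array([277., 313.]), array([323., 330.]), array([289., 375.]), array([197., 343.])]
```

View pics/scene6.png

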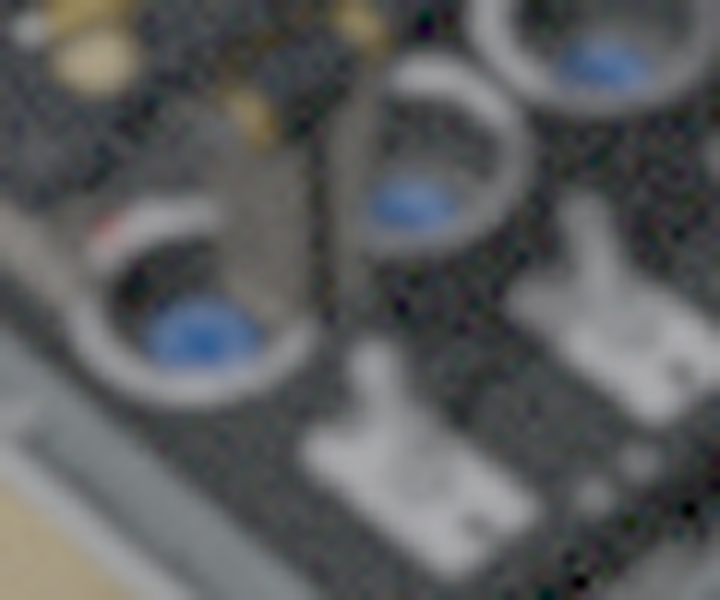

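View pics/side6.png

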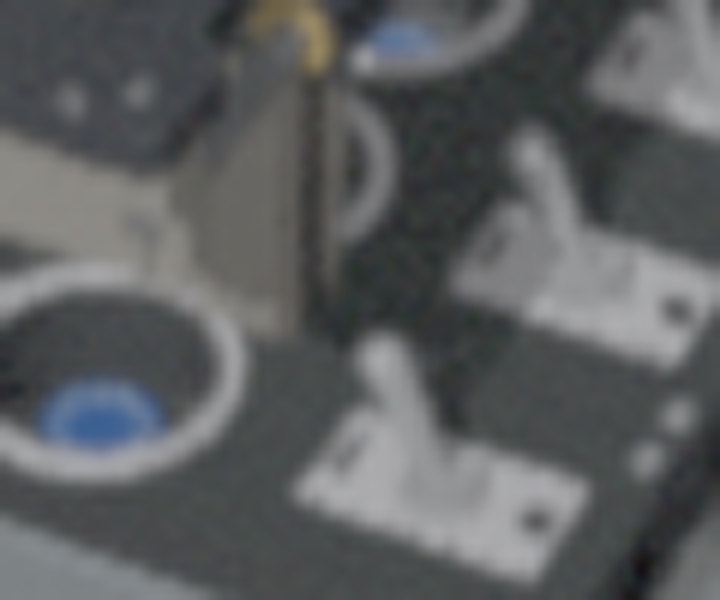

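View pics/w6.png

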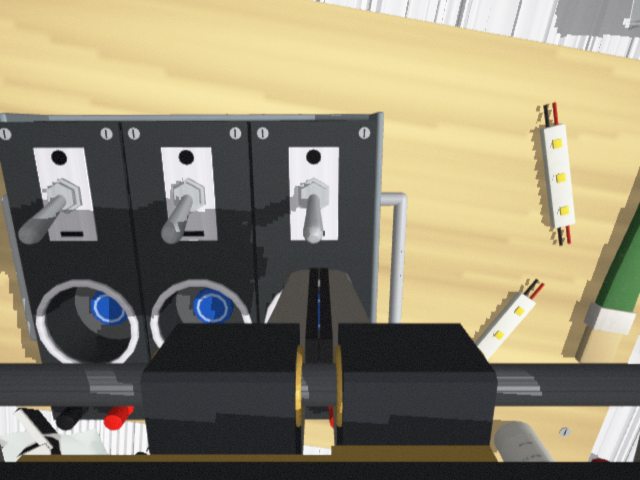

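Run:
```python
from h import *
np.set_printoptions(precision=2,suppress=True)
for z in (.005,.003,.001,-.001,-.003,-.005):
    bot.line_to(M(-.014,0,z),max_speed=.05); f=np.array(bot.current_contact_force()); print(z,f,bot.current_ee_pos()[2])
    if f[2]>3.5: break
print(bot.current_clock())
for n,(u,v) in (("scene",(282,265)),("side",(305,268))):
    c=bot.read_camera(n)
    p=c["pixels"][v-25:v+25,u-30:u+30].astype(float); p=np.clip(255*(p/255)**.5,0,255).astype(np.uint8)
    cv2.imwrite(f"pics/{n}7.png",cv2.resize(p,None,fx=12,fy=12,interpolation=2))
```

```text
0.005 [0.01 0.1  0.33] 0.11078318043162542
0.003 [ 0.89 -0.57 -0.25] 0.1088113684227921
0.001 [ 0.72 -0.41  0.68] 0.10684910980018511
-0.001 [0.42 0.34 0.27] 0.10481354246554758
-0.003 [-0.84  0.57 -0.36] 0.10282808977900887
-0.005 [-0.15  0.25 -0.63] 0.10080424827098182
10.3583
```

View pics/side7.png

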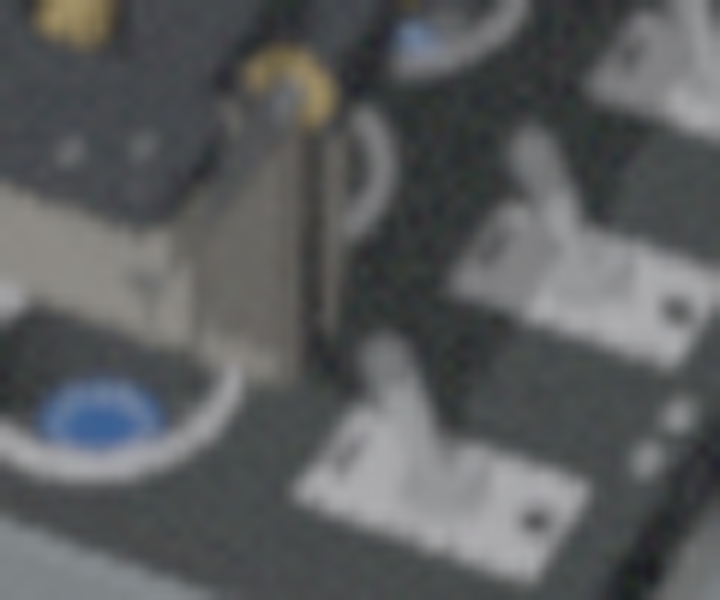

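Run:
```python
from h import *
np.set_printoptions(precision=2,suppress=True)
for x in (-.022,-.027,-.032,-.037,-.042):
    bot.line_to(M(x,0,-.005),max_speed=.08); f=np.array(bot.current_contact_force()); print(x,f)
    if np.linalg.norm(f)>6: break
print(bot.current_clock())
for n,(u,v) in (("scene",(282,265)),("side",(305,268))):
    c=bot.read_camera(n)
    p=c["pixels"][v-25:v+25,u-30:u+30].astype(float); p=np.clip(255*(p/255)**.5,0,255).astype(np.uint8)
    cv2.imwrite(f"pics/{n}8.png",cv2.resize(p,None,fx=12,fy=12,interpolation=2))
c=bot.read_camera("wrist"); cv2.imwrite("pics/w8.png",cv2.resize(c["pixels"][170:370,220:420],None,fx=3,fy=3))
```

```text
-0.022 [ 0.14 -0.47  0.58]
-0.027 [ 0.21 -0.22  0.25]
-0.032 [-0.26  0.15 -0.28]
-0.037 [-0.54  0.03 -0.69]
-0.042 [ 0.48  0.27 -0.83]
11.7083
```

View pics/side8.png

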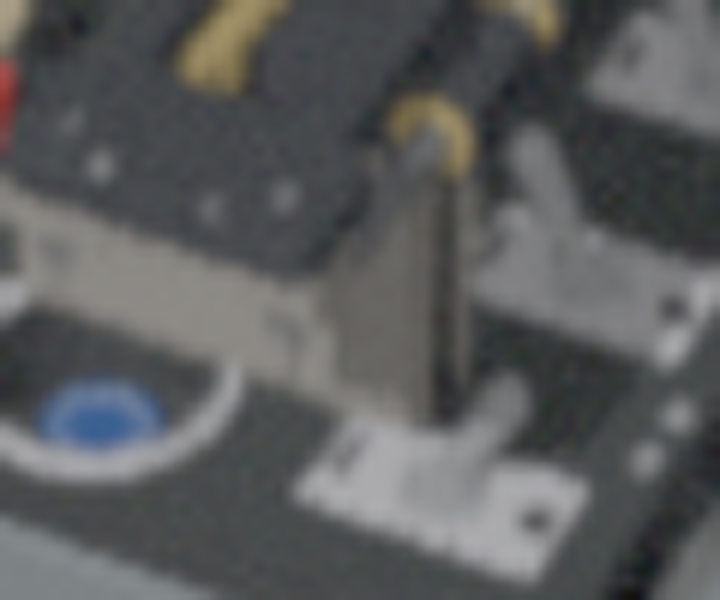

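View pics/w8.png

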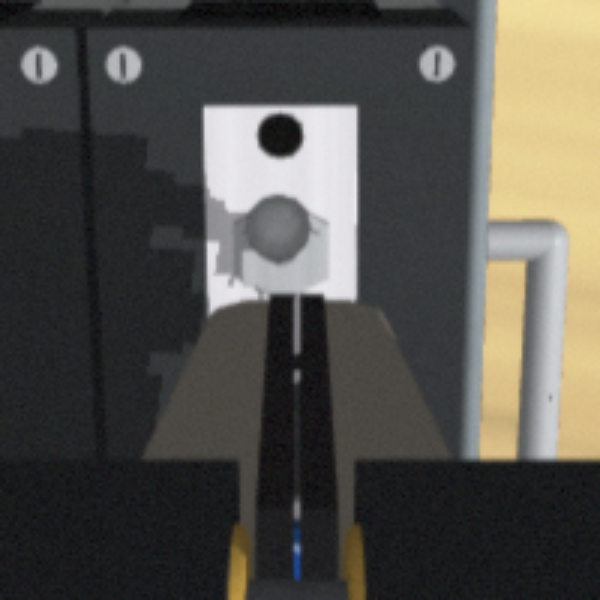

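Run:
```python
from h import *
bot.line_to(M(-.03,0,.0),max_speed=.1)
bot.line_to(M(-.02,0,.05),max_speed=.2)
bot.line_to(M(.025,0,.05),max_speed=.2)
print(bot.current_clock(), bot.current_ee_pos(), M(.025,0,.05))
for n,(u,v) in (("scene",(275,240)),("side",(295,245))):
    c=bot.read_camera(n)
    p=c["pixels"][v-60:v+60,u-80:u+80].astype(float); p=np.clip(255*(p/255)**.5,0,255).astype(np.uint8)
    cv2.imwrite(f"pics/{n}9.png",cv2.resize(p,None,fx=5,fy=5,interpolation=2))
c=bot.read_camera("wrist"); cv2.imwrite("pics/w9.png",c["pixels"])
```

```text
12.925 [0.54515326 0.15168721 0.15401788] [0.5465 0.1518 0.156 ]
```

View pics/side9.png

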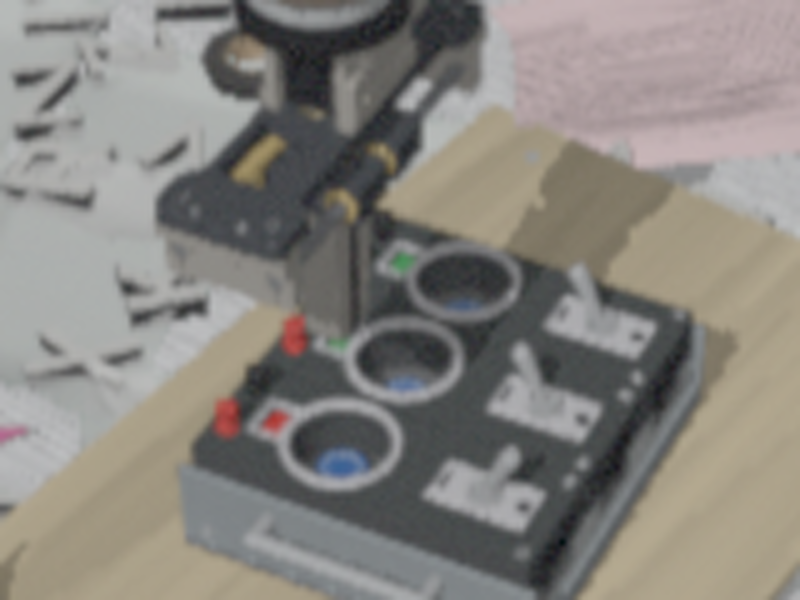

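View pics/scene9.png

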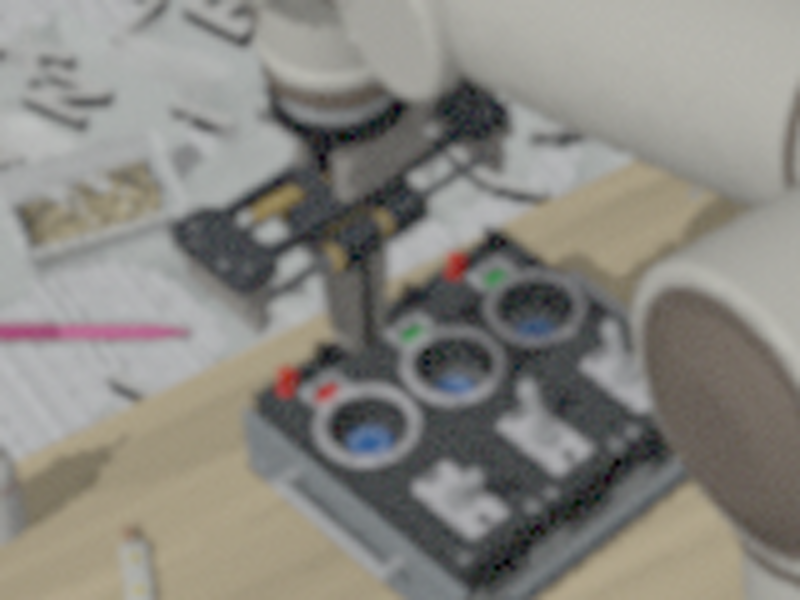

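View pics/w9.png

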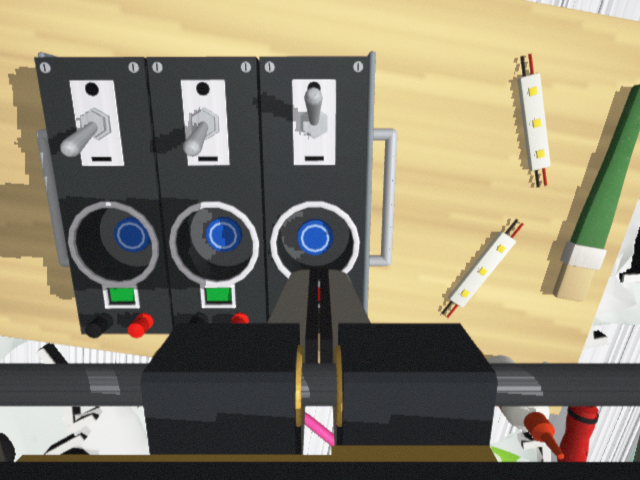

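```bash
python3 - <<'E'
from h import *
np.set_printoptions(precision=3,suppress=True)
e=np.array(bot.current_ee_pos());ex,ey=ax()
cs=[bot.read_camera(n) for n in("scene","side")]; o=[(195,180),(215,185)]
X=tri(cs,[(262/5+195,328/5+180),(300/5+215,310/5+185)])
print("plate",X-e,(X-e)@ex,(X-e)@ey)
X=tri(cs,[(365/5+195,348/5+180),(352/5+215,337/5+185)])
print("tip gap end",X-e,(X-e)@ex,(X-e)@ey)
for c,oo in zip(cs,o):
  for h in(0,.02,.026,.03):
    print(h,[np.round((np.array(proj(c,e+a*ex+b*ey+[0,0,h]))-oo+.4)*5) for a,b in((-.01,0),(.01,0),(-.01,.014))])
w=bot.read_camera("wrist"); print(proj(w,M(.025,0,.0025)))
E
python3 - <<'E'
import cv2
for n,(x,y) in (("scene",(250,200)),("side",(250,180))):
    a=cv2.imread(f"pics/{n}9.png")[y:y+200,x:x+200]; cv2.imwrite(f"pics/{n}9c.png",cv2.resize(a,None,fx=3,fy=3,interpolation=2))
E
```

```text
plate [-0.048  0.083  0.126] -0.034045907577749765 0.08986387119767689
tip gap end [-0.013  0.007  0.033] -0.012045362004951796 0.008829920571474352
0 [array([380., 381.]), array([357., 362.]), array([361., 394.])]
0.02 [array([378., 357.]), array([355., 338.]), array([359., 370.])]
0.026 [array([378., 350.]), array([354., 331.]), array([359., 363.])]
0.03 [array([377., 345.]), array([353., 326.]), array([358., 358.])]
0 [array([360., 377.]), array([323., 364.]), array([346., 396.])]
0.02 [array([359., 346.]), array([321., 333.]), array([345., 364.])]
0.026 [array([359., 336.]), array([321., 323.]), array([344., 355.])]
0.03 [array([359., 330.]), array([320., 317.]), array([344., 348.])]
(np.float64(316.4997844222334), np.float64(242.4317601658542))
```

View pics/scene9c.png

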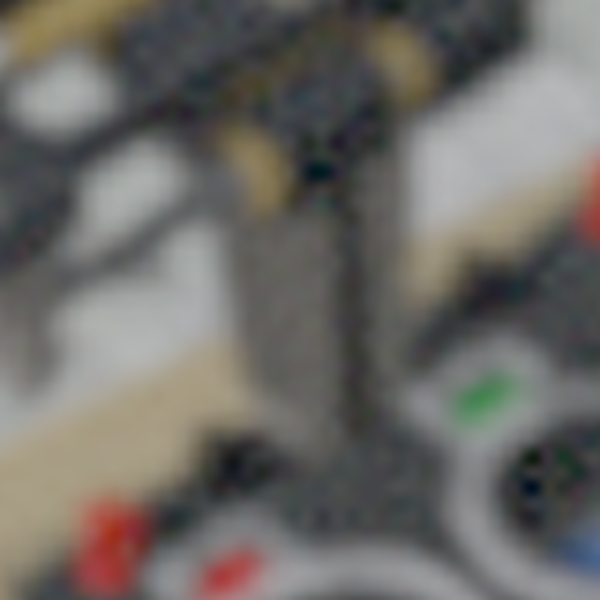

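View pics/side9c.png

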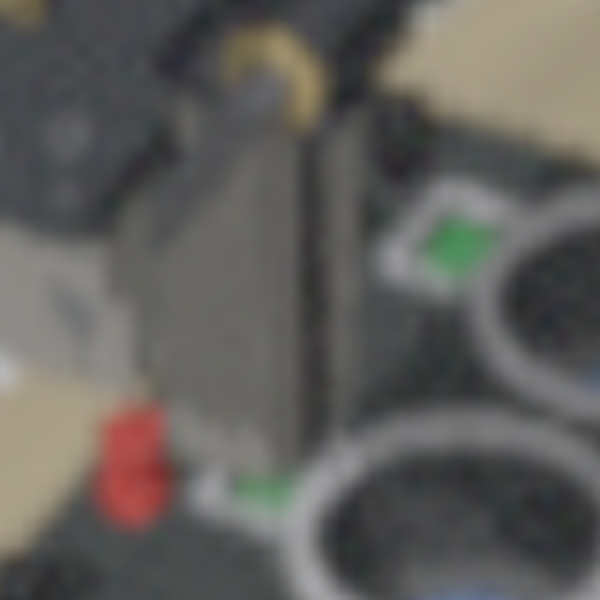

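Run:
```python
from h import *
np.set_printoptions(precision=2,suppress=True)
bot.line_to(M(.025,-.0025,-.012),max_speed=.15)
print(bot.current_contact_force())
bot.line_to(M(.025,-.0025,-.020),max_speed=.04)
print(bot.current_contact_force(),bot.current_clock())
for n,(u,v) in (("scene",(268,262)),("side",(285,268))):
    c=bot.read_camera(n)
    p=c["pixels"][v-25:v+25,u-30:u+30].astype(float); p=np.clip(255*(p/255)**.5,0,255).astype(np.uint8)
    cv2.imwrite(f"pics/{n}10.png",cv2.resize(p,None,fx=12,fy=12,interpolation=2))
c=bot.read_camera("wrist"); cv2.imwrite("pics/w10.png",cv2.resize(c["pixels"][170:370,220:420],None,fx=3,fy=3))
```

```text
[-0.14  0.27  0.2 ]
[ 0.05  0.53 -0.42] 14.1417
```

View pics/side10.png

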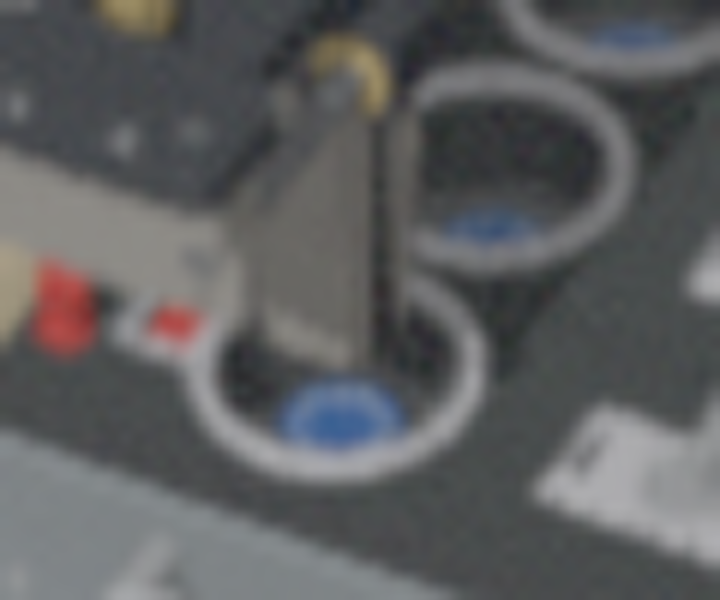

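View pics/scene10.png

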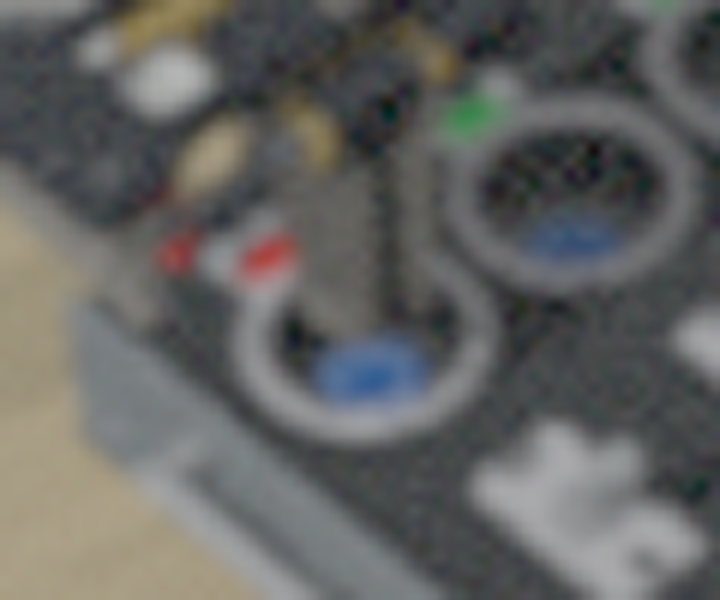

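View pics/w10.png

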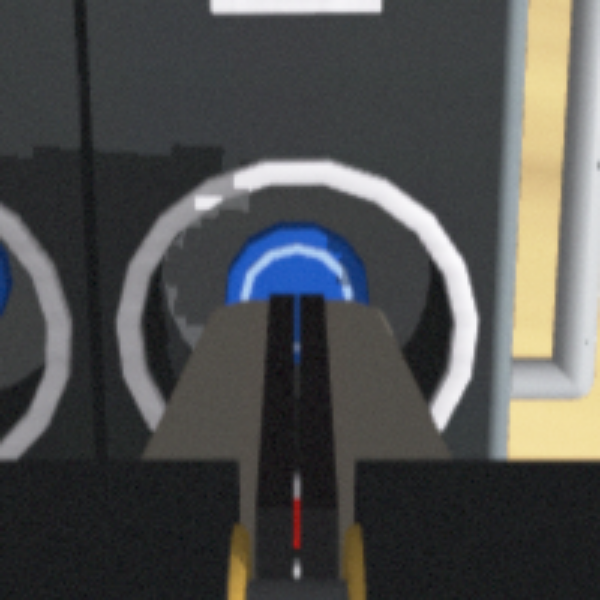

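Run:
```python
from h import *
np.set_printoptions(precision=2,suppress=True)
bot.line_to(M(.025,-.0025,-.036),max_speed=.08)
f=np.array(bot.current_contact_force()); print(f)
if np.linalg.norm(f)<3:
  z=-.036; hist=[]
  while z>-.056:
    z-=.001; bot.line_to(M(.025,-.0025,z),max_speed=.03)
    f=np.array(bot.current_contact_force()); hist.append((round(z,4),round(f[2],2),round(np.hypot(f[0],f[1]),2)))
    if f[2]>4.5 or np.hypot(f[0],f[1])>4: break
  print(hist)
print(bot.current_ee_pos(),bot.current_clock())
```

```text
[-1.   -0.03  0.38]
[(-0.037, np.float64(-0.09), np.float64(0.44)), (-0.038, np.float64(-0.67), np.float64(0.91)), (-0.039, np.float64(-0.82), np.float64(0.37)), (-0.04, np.float64(-0.58), np.float64(0.75)), (-0.041, np.float64(-0.71), np.float64(0.75)), (-0.042, np.float64(0.39), np.float64(0.69)), (-0.043, np.float64(0.11), np.float64(0.93)), (-0.044, np.float64(-0.45), np.float64(0.32)), (-0.045, np.float64(-0.18), np.float64(0.19)), (-0.046, np.float64(-0.58), np.float64(0.65)), (-0.047, np.float64(0.58), np.float64(0.37)), (-0.048, np.float64(2.06), np.float64(0.68)), (-0.049, np.float64(1.61), np.float64(0.43)), (-0.05, np.float64(0.38), np.float64(0.36)), (-0.051, np.float64(0.79), np.float64(1.34)), (-0.052, np.float64(-0.34), np.float64(0.47)), (-0.053, np.float64(-0.58), np.float64(0.61)), (-0.054, np.float64(0.1), np.float64(0.5)), (-0.055, np.float64(-0.19), np.float64(0.65)), (-0.056, np.float64(5.82), np.float64(2.48))]
[0.55 0.15 0.05] 19.6417
```

Run:
```python
from h import *
np.set_printoptions(precision=2,suppress=True)
bot.line_to(M(.025,-.0025,.05),max_speed=.15)
c=bot.read_camera("wrist"); cv2.imwrite("pics/w11.png",cv2.resize(c["pixels"][60:340,60:400],None,fx=2,fy=2))
bot.line_to(M(-.097,-.0025,.05),max_speed=.25)
bot.line_to(M(-.097,-.0025,-.008),max_speed=.15)
print(bot.current_contact_force(),bot.current_clock())
c=bot.read_camera("side"); u,v=315,270
p=c["pixels"][v-35:v+35,u-45:u+45].astype(float); p=np.clip(255*(p/255)**.5,0,255).astype(np.uint8)
cv2.imwrite("pics/side11.png",cv2.resize(p,None,fx=8,fy=8,interpolation=2))
```

```text
[-0.44 -0.48 -0.05] 21.725
```

View pics/w11.png

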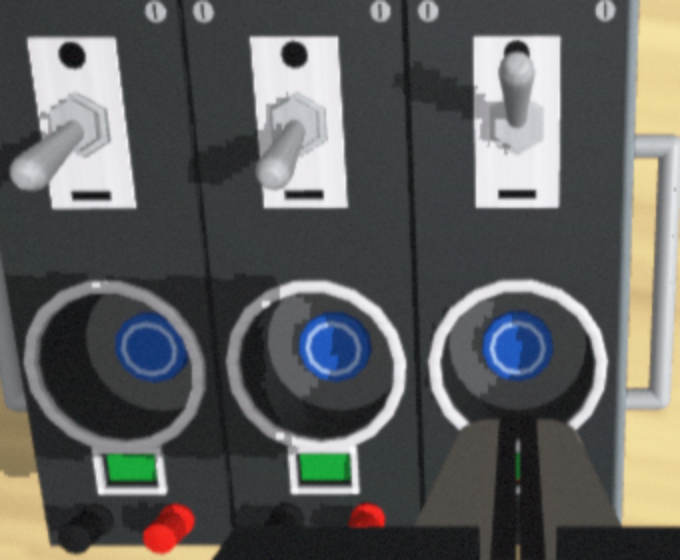

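View pics/side11.png

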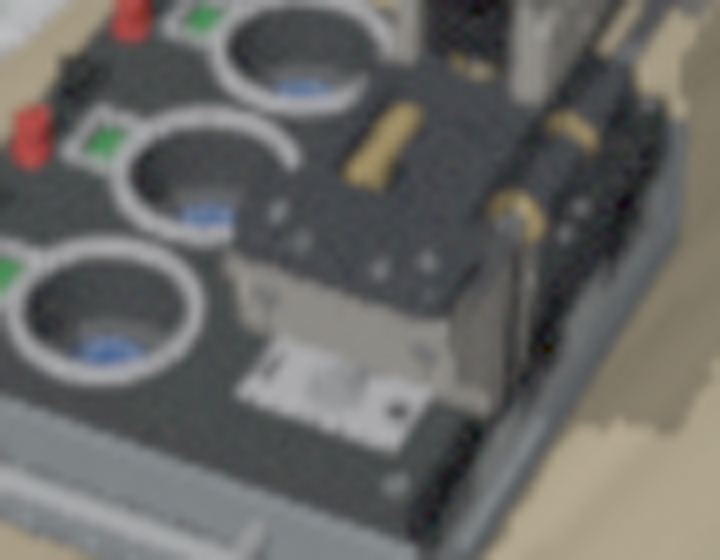

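Run:
```python
from h import *
np.set_printoptions(precision=2,suppress=True)
for x in (-.082,-.075,-.069,-.064,-.060):
    bot.line_to(M(x,-.0025,-.008),max_speed=.08); f=np.array(bot.current_contact_force()); print(x,f)
    if np.linalg.norm(f)>6: break
bot.line_to(M(-.085,-.0025,-.004),max_speed=.12)
bot.line_to(M(-.09,-.0025,.09),max_speed=.25)
print(bot.current_clock())
for n,(u,v) in (("scene",(280,262)),("side",(300,265))):
    c=bot.read_camera(n)
    p=c["pixels"][v-40:v+40,u-50:u+50].astype(float); p=np.clip(255*(p/255)**.5,0,255).astype(np.uint8)
    cv2.imwrite(f"pics/{n}12.png",cv2.resize(p,None,fx=7,fy=7,interpolation=2))
c=bot.read_camera("wrist"); cv2.imwrite("pics/w12.png",c["pixels"])
```

```text
-0.082 [ 0.01 -0.61  0.08]
-0.075 [-0.11 -0.65 -0.16]
-0.069 [-0.11 -0.56  0.24]
-0.064 [-0.73  0.1   0.18]
-0.06 [0.65 0.36 0.  ]
24.0
```

View pics/side12.png

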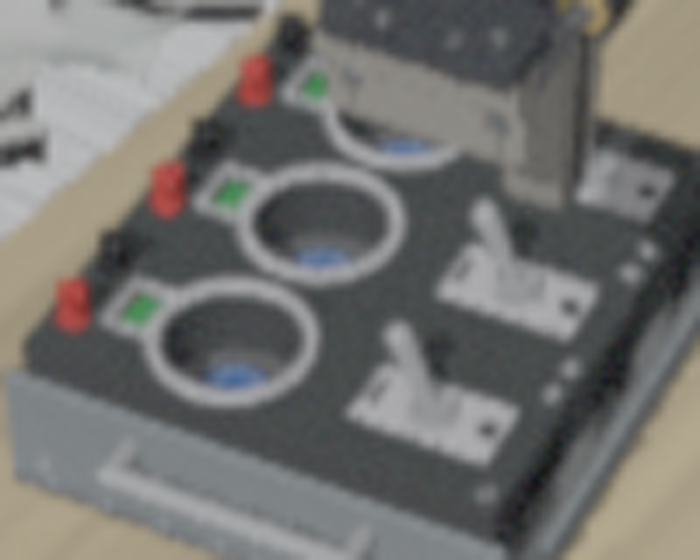

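View pics/w12.png

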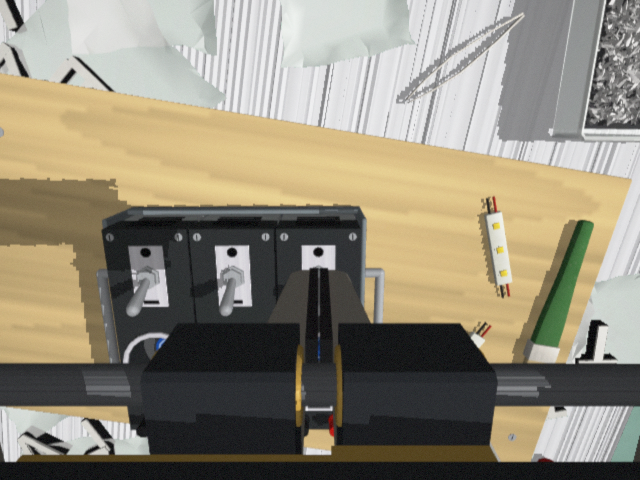

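Switch is back on (leaning away, same as its neighbours), the key is home and all three flags are green. The robot is clear of everything.

Run:
```python
from h import *
bot.line_to(M(-.09,-.0025,.16),max_speed=.2)
print(bot.current_contact_force(),bot.current_clock())
bot.job_done()
```

```text
[-0.23446682 -0.60526409 -0.66189418] 24.65
the job is handed in; nothing more can be done
```

The tripped output (the leftmost module) is reset. I pushed its toggle off with the closed fingertips, pressed the key down until it latched, then pushed the same toggle back on. I handed the job in at 24.7 s.

**Final checks:** The last pictures show the tripped module's flag green, its key down like its neighbours' and its toggle leaning to on. The middle module's toggle is on and its flag green. The far module's toggle is on in the last wrist view and its flag is green in the last side view. I saw none of the things lying around move, and I did not compare them closely.

**Key force:** I read about 2 N as the key snapped over and about 6 N at the hard stop.

**What disagreed:**
- **Fingertip height:** the fingertips end about 30 mm short of where the reported TCP puts them. My first push therefore passed over the toggle without moving it; I checked this in the pictures and by force, then corrected for it.
- **Sideways position:** the wrist camera put the module about 3–5 mm to the right of where the two fixed cameras did. I centred the fingers on the well using the wrist view.

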